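# Press a tin lid home with the crank press

## Robot

A 7-joint arm with a two-finger parallel gripper is mounted at the origin on a cart in front of the work surface, level with it; the furniture and walls round the work are solid. World frame = base frame: x ahead of the robot, y to its left, z up, the work surface at z = 0. Lengths are in m, angles in rad, forces in N, time in s.
With the tool pointing down it reaches from about 0.4 to 0.875 m from the base axis. Payload 6.5 kg.
Tool frame: the origin (TCP) lies on the centre line of the jaws, within the pads' length; the fingertips stand 14 mm ahead of it and the grasp point (between the pads) lies 5 mm behind it (manip.tip_extent is the distance from the TCP to the fingertips, in m); z points along the fingers, y is the line along which they close (so a half turn about z gives the same grasp; the last joint's range is limited). The gripper opens to 85 mm and grips with 20 to 120 N. Pads are 22 mm wide; open, the fingers measure 114 mm over their backs; the gripper's body (76 mm by 85 mm) begins 54 mm behind the grasp point. The pads swing forward as they close: fully open they stand 13 mm farther back than shut.
Start: joints at [-1.34, 0.536, -0.004, 1.538, 0.003, 1.067, -0.071], TCP at [0.19, 0.622, 0.245] pointing down, gripper open.
Joint ranges: [-2.7, 2.7], [-0.37, 2.16], [-1.27, 1.26], [0.24, 2.4], [-1.31, 4.45], [0.19, 1.91], [-2.76, 2.76]. Speed limits (rad/s): [2.39, 2.39, 3.14, 3.14, 3.14, 3.14, 3.14].

## Interface

Orientations are given as a rotation vector (axis times angle).
In Python, from workcell import state, read_camera, camera_info, job, outline_of, landmark_of, manip gives the robot as it stands. The module is installed in compiled form; this text tells all that it offers.
- The arm moves only by the tool servo_tool, never from a script. Its argument "plan" is a list of rows, each a list of 7 numbers: the shift along the tool's x, y, z as a fraction of full scale, then the turn, a rotation vector about the tool's x, y, z as a fraction of full scale, then the closure, from -1 (fully open) to 1 (shut), so that 0 is half open. A call has exactly 8 rows; each row shifts and turns the commanded pose from where the row before left it, along the tool's axes as they then stand; what a row does not reach is not made up. Full scale, the value 1, is 0.03 m for a shift and 5 degrees for a turn. A row lasts 1/12 s, in which the tool goes at most 41.7 mm and 7.16 degrees, less where a joint would pass 70% of its speed; a pose out of reach is approached as far as the arm can. A call with a number of a shift or a turn outside -1 to 1 is refused whole. A call with a gripper value outside its range is refused whole. The fingers move at their own pace and stop on an object; "squeeze" is the grip in N (left out, the last holds). Time passes only in rows, so rows that do not move let the fingers close, or fill a call up. It gives the time, the measured TCP pose, the force, the opening and the grip force at its end, in the units of the state.
- state(): the state, without advancing time (a new reading comes with each control period).
- read_camera(name): name is "scene" or "top"; returns (picture, depth): 400x640x3 uint8, red, green, blue; 400x640 float32, m along the optical axis (not along the pixel's ray), 0 where there is no reading.
- camera_info(name): a dict with "camera_matrix" (3x3 intrinsics, pixels), "extrinsics" (4x4, takes a point from world to camera coordinates). Camera axes: x right, y down, z forward; pixel columns grow to the right and rows downward; lengths in m; the calibration is good to about 2 mm. A picture is of the moment at which its call begins. camera_info takes no time and is no camera call.
- job.hand_in(): hands the job in; it is judged then, once.
Trained networks look in the newest picture that a camera, given by its name, has taken for a name from the list of things; names that differ only in an ending like _2 or _b are one class to them, and where a whole thing is asked for, a point or a joint stands for the part that bears it (a point fixed in the world has none). Each returns a list of dicts, best first, with "p" (0 to 1); they miss things now and then, are a little off and sometimes report something else, mostly with a low value. They report only what shows in the picture. A call takes as long as a camera call. They do not tell look-alikes from the thing itself.
- outline_of(label, camera): "mask" (400x640 bool, what is visible of it) and "point" ([column, row] as shares, 0 to 1, of the picture: columns of its width, rows of its height, amid what is visible of it).
- landmark_of(label, camera): "point" ([column, row] as shares, 0 to 1, of the picture: columns of its width, rows of its height: a listed point, or the origin of a listed thing).
The state is a dict: "clock": time; "joint_positions": joint angles; "joint_vel": joint speeds; "effort": joint torques, N m; "eef_pos": TCP position; "tcp_rot": TCP orientation; "force": force on the tool from outside, world axes, zero at the start; "wrist_torque": the same for the moment, N m; "grip_width": opening from 0.0 (shut) to 1.0 (fully open); "grasp_force": force on a finger pad.
Only numpy, scipy, OpenCV 4.12 (cv2) and the standard library are available. Lean on these libraries where they do the work, as an engineer would, in place of code of your own. Each camera call takes 0.05 s, during which the arm holds its last target. There are 200 camera calls.

## Task

The round tin standing in the bench press has its push-in lid started but sticking up. Wind the press down by the revolving grip of its crank (clockwise from above) until the lid is fully home, flush with the rim, and you feel the crank go firm against the tin, but stop there so that the tin is not crushed. Then wind it back up until the foot stands about 20 mm clear of the tin, and let go; leave the tin in its ring and the things round the press where they are.

Things in the scene. Friction and masses are not known exactly. Their poses are not given: they have to be found in the camera images.
- grip_mid (a point): middle of the crank's black upright grip: barrel-shaped, 23 mm thick at the middle, 19 mm at the ends, 62 mm tall. The point lies on the grip's vertical axis, 31 mm above the crank arm's top, always 0.2275 m above the worktop, and runs on a level circle of 55 mm radius about the spindle axis. The grip spins freely on its pin, so a hand can keep one orientation all round.
- spindle_top (a point): point on the vertical axis about which the crank turns, at the top of its hub (38 mm wide), 197 mm above the worktop. Tall gas cylinders stand at the left of the worktop, y above 0.32 m and x from 0.40 m on: come to the press from above or from in front.
- press: grey bench press fixed to the worktop; origin under the centre of its bed, x to its back. Bed plate 150 x 150 x 16 mm, two steel columns 120 mm apart along y, crosshead 150 mm wide with its top at 172 mm; only the crank stands higher. Clockwise cranking seen from above lowers the ram, counter-clockwise raises it, 16 mm a turn, over a 50 mm stroke.
- crank: the crank; origin on the spindle axis 175 mm above the worktop, x along the arm towards the grip. Turning takes about 1.5 N at the grip while free and about 4 N while the lid goes in; once the lid is home and the foot bears on the rim it rises steeply, about 1 N for each mm of grip path. 7 to 11 N is firm; more than about 16 N crushes the tin.
- ram: dark steel bar, 130 mm long, 16 mm high, sliding down the columns. Origin: centre of its underside, 122 mm above the worktop at the top of the stroke; it starts 10 to 22 mm lower. The steel foot under it, a disc 76 mm wide, has its underside 12 to 16 mm below this point, a setting that differs each time but stays fixed during the work.
- tin: round metal tin with a paper band, 66 mm wide, 50 mm high to its rim, 0.7 kg, standing in a locating ring 3.5 mm high on the press bed, right under the foot. Origin: centre of its underside, 16 mm above the worktop; z up.
- lid_top (a point): centre of the top of the tin's push-in lid (57 mm disc). At the start it is 6 to 10 mm above the tin's rim; fully home it is flush with the rim, 50 mm above the tin's underside. It is tight and stays where it has been pressed to.
- lid (a joint): how far the lid has been pressed, in m: 0 is 10 mm proud of the rim, 0.010 is flush with the rim (fully home); it starts at 0 to 0.004.
- stapler: red and black stapler lying right of the press, 34 x 135 x 46 mm; origin at the centre of its underside. To be left alone.
- sticker_roll: white roll of stickers lying flat left of the press, 66 mm across, 30 mm high; origin at the centre of its underside. To be left alone.
- gold_weight: gold foil-wrapped balloon weight in front of the press, 45 mm across, 46 mm high; origin at the centre of its underside. To be left alone.
Not all that is in view belongs to the job. There is more than one size of the tin; the one meant has the size given above.

How it is judged:
On the way, in this order (a step that is already met when the one before it is completed fails the run):
1. the lid is home and the foot bears firmly on the tin (more than 90 N) (value of joint lid above 0.0085 m and contact force between ram and tin above 90 N), for 0.05 s.
2. the ram is wound back up clear of the tin (z of ram in the frame of tin above 0.079 m), for 0.2 s.
At the end, for the whole second after the job is handed in: The lid is within 1.5 mm of flush with the rim, having been pressed until the foot bore on the tin; the ram's underside is at least 29 mm above the rim, so that the foot stands 13 to 17 mm or more clear; the ram is at rest; the tin stands upright in its ring, within 6 mm of the spindle axis (value of joint lid above 0.0085 m and z of ram in the frame of tin above 0.079 m and horizontal distance between tin and spindle_top below 0.006 m and angle between tin's own z axis and vertical below 0.05 rad and linear speed of ram below 0.003 m/s); the robot touches nothing.
It fails at once if the tin is crushed: the press bears on it with more than 380 N (about 16 N at the grip) (contact force between ram and tin above 380 N).
It fails at once if a bystander is moved by more than 20 mm (distance of any of stapler, sticker_roll, gold_weight from where it was at the start of the episode above 0.02 m).
It also fails if it takes over 72 s, if anything falls off the work surface, if the arm or the gripper's body presses on something with over 40 N, if the wrist force passes 120 N, or if a joint passes its speed limit or range.

## Working session

There is one attempt and no reset: what is moved stays moved. The work goes in short steps, Python scripts to look and compute and a tool call to move; the robot and the scene stay as the last step left them, time stands still between calls to the robot, and variables do not carry over. Pictures are saved under pics/ and viewed, at most 10 in all, crops included, and the job is handed in when it is done.

Besides the shell and the picture viewer there is one more tool, called as name(argument=value, ...), one argument or row to a line, values as JSON. servo_tool: Moves the arm, as the interface text tells. Its arguments: {"type":"object","properties":{"plan":{"type":"array"},"squeeze":{"type":"number"}},"required":["plan"]}

```bash
mkdir -p pics; cat > h.py <<'E'
import numpy as np, cv2
from workcell import state, read_camera, camera_info, job, outline_of, landmark_of, manip
def w(cam,px,z=None,depth=None):
    """pixel -> world, on plane z or by depth"""
    ci=camera_info(cam);K=np.array(ci["camera_matrix"]);T=np.linalg.inv(np.array(ci["extrinsics"]))
    r=np.linalg.solve(K,[px[0],px[1],1.])
    if depth is not None: return T[:3,:3]@(r*depth)+T[:3,3]
    d=T[:3,:3]@r;c=T[:3,3]
    return c+d*(z-c[2])/d[2]
def lm(name,cam,z=None):
    out=[]
    for o in landmark_of(name,cam)[:3]:
        p=np.array(o["point"])*[640,400]; out.append((round(o["p"],2),p.round(1),None if z is None else w(cam,p,z).round(4)))
    return out
E
python3 - <<'E'
from h import *
np.set_printoptions(suppress=True)
s=state();print(s)
for c in("scene","top"):
    im,d=read_camera(c);cv2.imwrite(f"pics/{c}0.png",im[...,::-1]);np.save(c+"d.npy",d)
    for n,z in(("grip_mid",.2275),("spindle_top",.197),("press",0),("ram",.106),("tin",.016),("lid_top",.074),("gold_weight",0)):print(c,n,lm(n,c,z))
E
```

```text
{'clock': 0.0, 'joint_positions': array([-1.34018164,  0.53720734, -0.00443553,  1.53887939,  0.00263051,
        1.06727993, -0.07120844]), 'joint_vel': array([ 0.00077161,  0.00003005,  0.0003645 , -0.0006743 , -0.00058563,
       -0.00142171,  0.00079246]), 'effort': array([ -0.00077443, -58.34035993,   1.04909945, -25.91023564,
         0.01249639,   0.00974131,  -0.00002513]), 'eef_pos': array([0.18995694, 0.62098643, 0.24438398]), 'tcp_rot': array([-0.46439276, -3.10697279,  0.00277309]), 'force': array([-0.16393206, -0.70227483,  0.54368792]), 'wrist_torque': array([0.0196124 , 0.00939901, 0.01288733]), 'grasp_force': 0.0, 'grip_width': 0.9992788708225594}
scene grip_mid [(0.77, array([284.1, 177.6]), array([0.5321, 0.098 , 0.2275]))]
scene spindle_top [(0.56, array([275.1, 187.9]), array([0.5672, 0.0886, 0.197 ]))]
scene press [(0.89, array([280.7, 279.6]), array([0.572 , 0.0837, 0.    ]))]
scene ram [(0.7, array([280.7, 225.3]), array([0.5876, 0.0616, 0.106 ]))]
scene tin [(0.97, array([347. , 256.9]), array([ 0.5111, -0.0488,  0.016 ])), (0.76, array([281.1, 269.5]), array(
[... 367 characters left out ...]
]), array([0.5316, 0.1121, 0.2275]))]
top spindle_top [(0.86, array([285.3, 163.7]), array([0.5687, 0.0753, 0.197 ])), (0.46, array([402.7, 215.3]), array([ 0.4641, -0.1548,  0.197 ])), (0.3, array([293.7, 181.6]), array([0.5322, 0.0584, 0.197 ]))]
top press [(0.62, array([292.1, 185.3]), array([0.5639, 0.0734, 0.    ]))]
top ram [(0.64, array([284.3, 172.1]), array([0.5725, 0.0843, 0.106 ]))]
top tin [(0.93, array([354.8, 198.7]), array([ 0.5279, -0.0764,  0.016 ])), (0.41, array([295.3, 182. ]), array([0.5688, 0.0649, 0.016 ]))]
top lid_top [(0.87, array([356.8, 197.6]), array([ 0.5206, -0.0763,  0.074 ]))]
top gold_weight [(0.85, array([372.8, 244.1]), array([ 0.4216, -0.1183,  0.    ]))]
```

View pics/scene0.png

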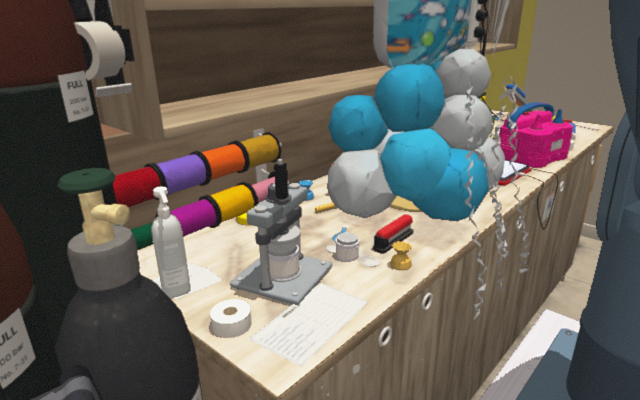

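View pics/top0.png

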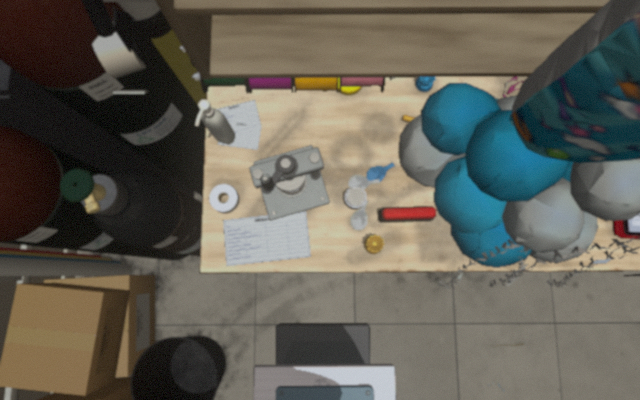

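```bash
python3 - <<'E'
from h import *
np.set_printoptions(suppress=True)
d=np.load("topd.npy")
# top depth -> world points in the region, crank heights
P=np.array([[*w("top",(u,v),depth=d[v,u]),u,v] for v in range(120,230) for u in range(220,350) if d[v,u]>0])
for lo,hi in((.205,.27),(.19,.203),(.165,.178)):
    q=P[(P[:,2]>lo)&(P[:,2]<hi)];print(lo,len(q),q.mean(0).round(3),q.min(0).round(3),q.max(0).round(3))
q=P[(P[:,2]>.245)];print(np.median(q,0) if len(q) else 0)
E
```

```text
Traceback (most recent call last):
  File "h.py", line 5, in w
    ci=camera_info(cam);K=np.array(ci["camera_matrix"]);T=np.linalg.inv(np.array(ci["extrinsics"]))
ValueError: time passes only in moves, steps and waits
```

The scene view shows the press at (283,240) with its black grip at (281,178), the decoy tin at (346,247), the roll at (231,318), and the weight at (401,256). The top view shows the press at (288,180), the grip at (265,183), and the hub at (287,163). The arm does not appear in the top view.

```bash
python3 - <<'E'
import re
s=open('h.py').read()
s=s.replace('def w(','CI={}\ndef info(c):\n    if c not in CI: CI[c]=camera_info(c)\n    return CI[c]\ndef w(').replace('ci=camera_info(cam)','ci=info(cam)')
open('h.py','w').write(s)
E
python3 - <<'E'
from h import *
np.set_printoptions(suppress=True)
d=np.load("topd.npy")
P=np.array([[*w("top",(u,v),depth=d[v,u]),u,v] for v in range(120,230) for u in range(220,350) if d[v,u]>0])
for lo,hi in((.205,.28),(.19,.203),(.165,.178)):
    q=P[(P[:,2]>lo)&(P[:,2]<hi)&(P[:,0]<.66)&(P[:,1]<.2)]
    if len(q):print(lo,len(q),q.mean(0).round(3),q.min(0).round(3),q.max(0).round(3))
for c in("scene","top"):
    ci=info(c);E=np.array(ci["extrinsics"]);K=np.array(ci["camera_matrix"])
    print(c,np.linalg.inv(E)[:3,3])
    for X in([.19,.622,.245],[0,0,0],[0.532,.105,.2275]):
        p=K@(E@[*X,1])[:3];print(X,p[:2]/p[2],p[2])
E
```

```text
0.205 118 [  0.52    0.106   0.243 266.941 182.839] [  0.514   0.098   0.206 260.    174.   ] [  0.535   0.118   0.266 273.    189.   ]
0.19 381 [  0.561   0.082   0.196 282.173 167.441] [  0.516   0.058   0.19  267.    155.   ] [  0.587   0.112   0.203 294.    190.   ]
0.165 1079 [  0.57    0.072   0.172 287.68  166.019] [  0.529  -0.      0.165 249.    148.   ] [  0.609   0.152   0.178 323.    186.   ]
scene [-0.01153921  0.60345349  0.49676702]
[0.19, 0.622, 0.245] [-25.47942257 609.55419526] 0.210764469171888
[0, 0, 0] [622.52925991 405.91966723] 0.614309083902052
[0.532, 0.105, 0.2275] [281.13913692 178.70545229] 0.7809522726122364
top [0.34985916 0.00830003 1.07546398]
[0.19, 0.622, 0.245] [-32.23529291 369.5566636 ] 0.7902999057885879
[0, 0, 0] [323.78173922 436.33839507] 0.9984538300811723
[0.532, 0.105, 0.2275] [268.42205111 178.56152973] 0.8667307816519434
```

```bash
python3 - <<'E'
from h import *
np.set_printoptions(suppress=True)
for c,R in(("top",(245,300,140,205)),("scene",(255,310,150,215))):
    d=np.load(c+"d.npy")
    P=np.array([[*w(c,(u,v),depth=d[v,u]),u,v] for v in range(R[2],R[3]) for u in range(R[0],R[1]) if d[v,u]>0])
    P=P[(P[:,0]<.66)&(P[:,0]>.45)&(P[:,1]<.2)]
    for lo,hi in((.25,.28),(.205,.25),(.194,.203)):
        q=P[(P[:,2]>lo)&(P[:,2]<hi)]
        if len(q):print(c,lo,len(q),np.median(q,0).round(4),np.percentile(q,3,0).round(4),np.percentile(q,97,0).round(4))
    if c=="top":
        # rightmost/backmost part of hub disc: fit circle R=19mm by covering
        q=P[(P[:,2]>.194)&(P[:,2]<.203)][:,:2]
        print(max(((np.hypot(*(q-[x,y]).T)<.019).sum(),x,y) for x in np.arange(.55,.59,.001) for y in np.arange(.06,.1,.001)))
d=np.load("topd.npy")
P=np.array([[*w("top",(u,v),depth=d[v,u])] for v in range(120,230) for u in range(220,350) if d[v,u]>0])
q=P[(P[:,2]>.165)&(P[:,2]<.178)];q=q[(q[:,0]<.62)&(q[:,1]<.16)]
print(cv2.minAreaRect((q[:,:2]*1000).astype(np.float32)))
print(manip.tip_extent)
E
```

```text
top 0.25 51 [  0.523    0.1072   0.2565 265.     180.    ] [  0.5152   0.0989   0.2507 260.     174.    ] [  0.5345   0.1172   0.2642 270.     184.5   ]
top 0.205 67 [  0.5173   0.1043   0.2349 268.     185.    ] [  0.5141   0.0979   0.2085 262.98   180.    ] [  0.5261   0.115    0.2486 272.02   189.    ]
top 0.194 315 [  0.566    0.0797   0.1965 283.     165.    ] [  0.5361   0.0609   0.1944 273.     156.    ] [  0.5847   0.0997   0.2005 292.58   180.    ]
(np.int64(264), np.float64(0.5690000000000001), np.float64(0.07600000000000001))
scene 0.25 99 [  0.5229   0.1134   0.2563 280.     165.    ] [  0.5167   0.104    0.2503 274.94   159.    ] [  0.531    0.1205   0.2641 286.     169.    ]
scene 0.205 321 [  0.5201   0.1165   0.2282 281.     181.    ] [  0.5161   0.1052   0.2065 275.     170.    ] [  0.5317   0.1208   0.2482 287.     193.    ]
scene 0.194 102 [  0.557    0.0968   0.1976 276.5    190.5   ] [  0.5177   0.0756   0.1944 269.     183.03  ] [  0.5869   0.1194   0.2024 287.     199.97  ]
((569.5474243164062, 76.56067657470703), (46.92247009277344, 149.81631469726562), 16.034116744995117)
0.014
```

servo_tool(
  plan=[
    [-0.3,-1,-0.3,0,0,-0.85,-1],
    [-0.3,-1,-0.3,0,0,-0.85,-1],
    [-0.3,-1,-0.3,0,0,-0.85,-1],
    [-0.3,-1,-0.3,0,0,-0.85,-1],
    [-0.3,-1,-0.3,0,0,0,-1],
    [-0.3,-1,-0.3,0,0,0,-1],
    [-0.3,-1,-0.3,0,0,0,-1],
    [-0.3,-1,-0.3,0,0,0,-1],
  ],
  squeeze=40,
)

```text
clock: 1.47
eef_pos: [0.2395, 0.3759, 0.3178]
tcp_rot: [0.0, 3.141, 0.001]
force: [0.8, 0.1, 0.7]
grip_width: 0.997
grasp_force: 0.0
```

```bash
python3 - <<'E'
from h import *
np.set_printoptions(suppress=True)
s=state();print(s['clock'],s['eef_pos'],s['tcp_rot'],s['joint_positions'])
# height map near crank path: tall stuff
d=np.load("topd.npy")
P=np.array([[*w("top",(u,v),depth=d[v,u])] for v in range(80,270,2) for u in range(150,400,2) if d[v,u]>0])
q=P[(P[:,2]>.17)&(P[:,0]<.8)&(P[:,1]<.32)&(np.hypot(P[:,0]-.569,P[:,1]-.076)>.09)]
for r in q[::4]: print(r.round(2),end=' ')
E
```

```text
1.4667 [0.23954351 0.37590605 0.31783951] [0.00012434 3.14141066 0.00076789] [-1.08672021  0.10064805 -0.0190359   1.96280853  0.00210695  1.07763658
  0.46406089]
[0.7  0.31 0.3 ] [0.71 0.31 0.27] [0.73 0.31 0.24] [0.75 0.31 0.18] [0.71 0.31 0.28] [0.72 0.31 0.25] [0.74 0.31 0.2 ] [0.7  0.32 0.29] [0.71 0.31 0.26] [0.73 0.31 0.22] [0.75 0.31 0.17] [0.7  0.31 0.27] [0.71 0.31 0.24] [0.73 0.31 0.2 ] [0.69 0.32 0.28] [0.7  0.31 0.26] [0.72 0.31 0.22] [0.74 0.31 0.17] [0.7  0.31 0.26] [0.71 0.31 0.23] [0.73 0.31 0.19] [0.69 0.32 0.27] [0.7  0.31 0.23] [0.72 0.31 0.2 ] [0.69 0.32 0.26] [0.7  0.31 0.23] [0.72 0.31 0.19] [0.69 0.32 0.25] [0.7  0.31 0.22] [0.72 0.31 0.18] [0.7  0.31 0.22] [0.71 0.31 0.19] [0.69 0.32 0.24] [0.7  0.31 0.2 ] [0.7  0.24 0.21] [0.69 0.32 0.22] [0.7  0.31 0.19] [0.69 0.24 0.21] [0.69 0.32 0.22] [0.7  0.31 0.19] [0.69 0.24 0.21] [0.69 0.32 0.2 ] [0.68 0.25 0.21] [0.69 0.23 0.21] [0.69 0.31 0.18] [0.68 0.23 0.21] [0.69 0.32 0.18] [0.68 0.24 0.21] [0.69 0.23 0.18] [0.67 0.24 0.21] [0.69 0.24 0.17] [0.67 0.25 0.21] [0.68 0.24 0.17] [0.66 0.25 0.21] [0.66 0.25 0.21] [0.65 0.25 0.2 ]
```

servo_tool(
  plan=[
    [-0.5,-0.8,0,0,0,0,-1],
    [-0.5,-0.8,0,0,0,0,-1],
    [-0.5,-0.8,0,0,0,0,-1],
    [-0.5,-0.8,0,0,0,0,-1],
    [-0.5,-0.8,0,0,0,0,-1],
    [-0.5,-0.8,0,0,0,0,-1],
    [-0.5,-0.8,0,0,0,0,-1],
    [-0.5,-0.8,0,0,0,0,-1],
  ],
)

```text
clock: 2.13
eef_pos: [0.3598, 0.1841, 0.3176]
tcp_rot: [0.0, 3.141, 0.001]
force: [0.3, 0.6, 0.1]
grip_width: 0.999
grasp_force: 0.0
```

servo_tool(
  plan=[
    [-0.7,-0.3,0,0,0,0,-1],
    [-0.7,-0.3,0,0,0,0,-1],
    [-0.7,-0.3,0,0,0,0,-1],
    [-0.7,-0.3,0,0,0,0,-1],
    [-0.7,-0.3,0,0,0,0,-1],
    [-0.7,-0.3,0,0,0,0,-1],
    [-0.7,-0.3,0,0,0,0,-1],
    [0,0,0,0,0,0,-1],
  ],
)

```text
clock: 2.8
eef_pos: [0.5095, 0.1199, 0.3175]
tcp_rot: [0.006, 3.139, -0.002]
force: [-0.4, -0.4, -0.1]
grip_width: 0.998
grasp_force: 0.0
```

servo_tool(
  plan=[
    [-0.26,-0.19,0,0,0,0,-1],
    [-0.26,-0.19,0,0,0,0,-1],
    [0,0,0.6,0,0,0,-1],
    [0,0,0.6,0,0,0,-1],
    [0,0,0.6,0,0,0,-1],
    [0,0,0.6,0,0,0,-1],
    [0,0,0.6,0,0,0,-1],
    [0,0,0.08,0,0,0,-1],
  ],
)

```text
clock: 3.47
eef_pos: [0.5199, 0.1107, 0.2223]
tcp_rot: [0.001, -3.137, 0.002]
force: [-0.9, -0.2, -0.3]
grip_width: 1.001
grasp_force: 0.0
```

```bash
python3 - <<'E'
from h import *
im,d=read_camera("scene");cv2.imwrite("pics/s1.png",cv2.resize(im[120:300,200:380,::-1],(600,600),interpolation=cv2.INTER_CUBIC))
np.save("s1d.npy",d)
E
```

```text
(no output)
```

View pics/s1.png

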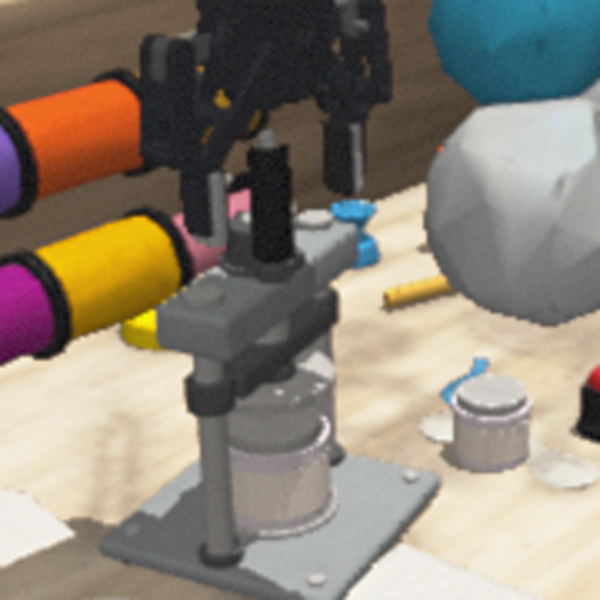

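The fingers straddle the grip, which is at crop (275,205). The foot is close above the lid at crop (285,400). I'll close on it now.

servo_tool(
  plan=[
    [-0.17,-0.07,0,0,0,0,-1],
    [0,0,0,0,0,0,1],
    [0,0,0,0,0,0,1],
    [0,0,0,0,0,0,1],
    [0,0,0,0,0,0,1],
    [0,0,0,0,0,0,1],
    [0,0,0,0,0,0,1],
    [0,0,0,0,0,0,1],
  ],
)

```text
clock: 4.18
eef_pos: [0.5273, 0.1089, 0.2254]
tcp_rot: [0.0, 3.141, 0.0]
force: [-0.3, 0.5, 4.3]
grip_width: 0.251
grasp_force: 39.3
```

```bash
python3 - <<'E'
from h import *
np.set_printoptions(suppress=True)
s=state();print(s['clock'],s['eef_pos'],s['force'],s['wrist_torque'],s['grip_width'])
E
```

```text
4.1833 [0.52730463 0.1089241  0.22543812] [-0.29293653  0.47736828  4.34139639] [-0.1245315   0.07002514  0.01030162] 0.25080286313533195
```

```bash
python3 - <<'E'
import numpy as np
a=np.radians(142-11.25*np.arange(33))
p=.055*np.c_[np.cos(a),np.sin(a)]
d=np.diff(p,axis=0)/.03
for q in range(4): print([[round(-x,2),round(y,2),0,0,0,0,1] for x,y in d[q*8:q*8+8]])
print(p[::8]+[.569,.0762])
E
```

```text
[[np.float64(-0.25), np.float64(0.26), 0, 0, 0, 0, 1], [np.float64(-0.29), np.float64(0.21), 0, 0, 0, 0, 1], [np.float64(-0.33), np.float64(0.15), 0, 0, 0, 0, 1], [np.float64(-0.35), np.float64(0.08), 0, 0, 0, 0, 1], [np.float64(-0.36), np.float64(0.01), 0, 0, 0, 0, 1], [np.float64(-0.35), np.float64(-0.06), 0, 0, 0, 0, 1], [np.float64(-0.34), np.float64(-0.13), 0, 0, 0, 0, 1], [np.float64(-0.3), np.float64(-0.19), 0, 0, 0, 0, 1]]
[[np.float64(-0.26), np.float64(-0.25), 0, 0, 0, 0, 1], [np.float64(-0.21), np.float64(-0.29), 0, 0, 0, 0, 1], [np.float64(-0.15), np.float64(-0.33), 0, 0, 0, 0, 1], [np.float64(-0.08), np.float64(-0.35), 0, 0, 0, 0, 1], [np.float64(-0.01), np.float64(-0.36), 0, 0, 0, 0, 1], [np.float64(0.06), np.float64(-0.35), 0, 0, 0, 0, 1], [np.float64(0.13), np.float64(-0.34), 0, 0, 0, 0, 1], [np.float64(0.19), np.float64(-0.3), 0, 0, 0, 0, 1]]
[[np.float64(0.25), np.float64(-0.26), 0, 0, 0, 0, 1], [np.float64(0.29), np.float64(-0.21), 0, 0, 0, 0, 1], [np.float64(0.33), np.float64(-0.15), 0, 0, 0, 0, 1], [np.float64(0.35), np.float64(-0.08), 0, 0, 0, 0, 1], [np.float64(0.36), np.float64(-0.01), 0, 0, 0, 0, 1], [np.float64(0.35), np.float64(0.06), 0, 0, 0, 0, 1], [np.float64(0.34), np.float64(0.13), 0, 0, 0, 0, 1], [np.float64(0.3), np.float64(0.19), 0, 0, 0, 0, 1]]
[[np.float64(0.26), np.float64(0.25), 0, 0, 0, 0, 1], [np.float64(0.21), np.float64(0.29), 0, 0, 0, 0, 1], [np.float64(0.15), np.float64(0.33), 0, 0, 0, 0, 1], [np.float64(0.08), np.float64(0.35), 0, 0, 0, 0, 1], [np.float64(0.01), np.float64(0.36), 0, 0, 0, 0, 1], [np.float64(-0.06), np.float64(0.35), 0, 0, 0, 0, 1], [np.float64(-0.13), np.float64(0.34), 0, 0, 0, 0, 1], [np.float64(-0.19), np.float64(0.3), 0, 0, 0, 0, 1]]
[[0.52565941 0.11006138]
 [0.60286138 0.11954059]
 [0.61234059 0.04233862]
 [0.53513862 0.03285941]
 [0.52565941 0.11006138]]
```

servo_tool(
  plan=[
    [-0.25,0.26,0,0,0,0,1],
    [-0.29,0.21,0,0,0,0,1],
    [-0.33,0.15,0,0,0,0,1],
    [-0.35,0.08,0,0,0,0,1],
    [-0.36,0.01,0,0,0,0,1],
    [-0.35,-0.06,0,0,0,0,1],
    [-0.34,-0.13,0,0,0,0,1],
    [-0.3,-0.19,0,0,0,0,1],
  ],
)

```text
clock: 4.85
eef_pos: [0.6049, 0.1204, 0.2254]
tcp_rot: [-0.002, 3.141, 0.002]
force: [-1.6, 1.2, 5.4]
grip_width: 0.25
grasp_force: 39.4
```

servo_tool(
  plan=[
    [-0.26,-0.25,0,0,0,0,1],
    [-0.21,-0.29,0,0,0,0,1],
    [-0.15,-0.33,0,0,0,0,1],
    [-0.08,-0.35,0,0,0,0,1],
    [-0.01,-0.36,0,0,0,0,1],
    [0.06,-0.35,0,0,0,0,1],
    [0.13,-0.34,0,0,0,0,1],
    [0.19,-0.3,0,0,0,0,1],
  ],
)

```text
clock: 5.52
eef_pos: [0.6139, 0.0409, 0.2254]
tcp_rot: [0.001, 3.141, 0.001]
force: [-2.0, 4.3, 8.1]
grip_width: 0.252
grasp_force: 39.7
```

servo_tool(
  plan=[
    [0.25,-0.26,0,0,0,0,1],
    [0.29,-0.21,0,0,0,0,1],
    [0.33,-0.15,0,0,0,0,1],
    [0.35,-0.08,0,0,0,0,1],
    [0.36,-0.01,0,0,0,0,1],
    [0.35,0.06,0,0,0,0,1],
    [0.34,0.13,0,0,0,0,1],
    [0,0,0,0,0,0,1],
  ],
)

```text
clock: 6.18
eef_pos: [0.545, 0.0282, 0.2254]
tcp_rot: [-0.003, 3.141, 0.005]
force: [1.4, 5.7, 2.9]
grip_width: 0.252
grasp_force: 39.4
```

```bash
cat > f.py <<'E'
from h import *
np.set_printoptions(suppress=True,precision=4)
def rep():
    s=state();e=s['eef_pos'][:2]-[.569,.0762];r=np.hypot(*e);ph=np.degrees(np.arctan2(e[1],e[0]))
    t=np.array([e[1],-e[0]])/r
    print('t',s['clock'],'r',r.round(4),'phi',ph.round(1),'Ftan(against cw)',-(s['force'][:2]@t).round(2),'Frad',(s['force'][:2]@e/r).round(2),s['eef_pos'],s['force'])
E
python3 - <<'E'
from f import *
rep()
im,d=read_camera("scene");cv2.imwrite("pics/s2.png",cv2.resize(im[195:285,240:330,::-1],(600,600),interpolation=cv2.INTER_CUBIC))
E
```

```text
t 6.1833 r 0.0537 phi -116.6 Ftan(against cw) -1.33 Frad -5.67 [0.545  0.0282 0.2254] [1.3504 5.6603 2.9021]
```

View pics/s2.png

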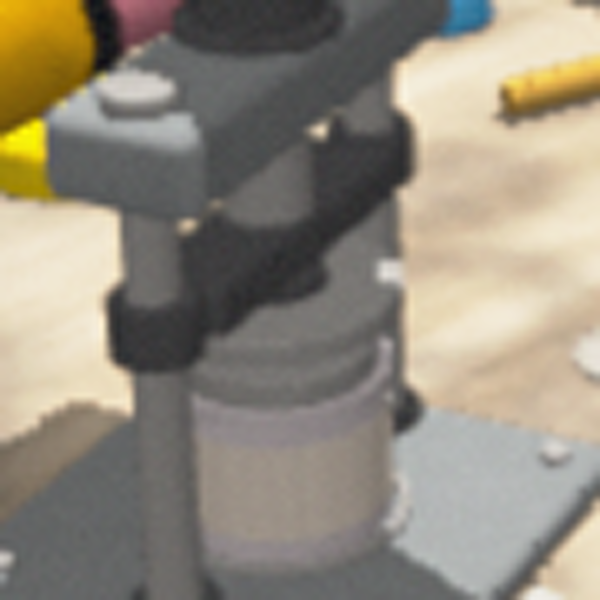

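The foot's underside is right at the lid, at crop (290,370), and no tin was disturbed. I'll wind on in smaller arcs.

servo_tool(
  plan=[
    [0.3,0.22,0,0,0,0,1],
    [0.26,0.25,0,0,0,0,1],
    [0.21,0.29,0,0,0,0,1],
    [0.15,0.33,0,0,0,0,1],
    [0.08,0.35,0,0,0,0,1],
    [0.01,0.36,0,0,0,0,1],
    [-0.06,0.35,0,0,0,0,1],
    [0,0,0,0,0,0,1],
  ],
)

```text
clock: 6.9
eef_pos: [0.5188, 0.0922, 0.2254]
tcp_rot: [-0.003, 3.138, 0.001]
force: [4.7, 0.2, 4.6]
grip_width: 0.249
grasp_force: 40.6
```

```bash
sed -i 's/\[.569,.0762\]/[.571,.0765]/' f.py; python3 - <<'E'
from f import *
rep()
a=np.radians(163-5.625*np.arange(17)); p=.055*np.c_[np.cos(a),np.sin(a)]
d=np.diff(p,axis=0)/.03
print(np.c_[np.degrees(a[1:]),-d[:,0],d[:,1]].round(2).tolist())
E
```

```text
t 6.9 r 0.0545 phi 163.3 Ftan(against cw) -1.56 Frad -4.46 [0.5188 0.0922 0.2254] [4.7215 0.2075 4.6397]
[[157.38, -0.06, 0.17], [151.75, -0.08, 0.16], [146.12, -0.09, 0.15], [140.5, -0.11, 0.14], [134.88, -0.12, 0.13], [129.25, -0.13, 0.12], [123.62, -0.14, 0.11], [118.0, -0.15, 0.09], [112.38, -0.16, 0.08], [106.75, -0.17, 0.06], [101.13, -0.17, 0.04], [95.5, -0.18, 0.03], [89.88, -0.18, 0.01], [84.25, -0.18, -0.01], [78.63, -0.18, -0.03], [73.0, -0.17, -0.04]]
```

servo_tool(
  plan=[
    [-0.08,0.17,0,0,0,0,1],
    [-0.09,0.16,0,0,0,0,1],
    [-0.09,0.15,0,0,0,0,1],
    [-0.11,0.14,0,0,0,0,1],
    [-0.12,0.13,0,0,0,0,1],
    [-0.13,0.12,0,0,0,0,1],
    [-0.14,0.11,0,0,0,0,1],
    [-0.15,0.09,0,0,0,0,1],
  ],
)

```text
clock: 7.57
eef_pos: [0.5438, 0.1238, 0.2254]
tcp_rot: [0.001, -3.139, -0.002]
force: [-2.9, 2.7, 9.9]
grip_width: 0.253
grasp_force: 41.3
```

```bash
python3 - <<'E'
from f import *
rep()
im,d=read_camera("scene");cv2.imwrite("pics/s3.png",cv2.resize(im[195:285,240:330,::-1],(600,600),interpolation=cv2.INTER_CUBIC))
E
```

```text
t 7.5667 r 0.0546 phi 119.9 Ftan(against cw) 1.17 Frad 3.81 [0.5438 0.1238 0.2254] [-2.914   2.7178  9.9414]
```

View pics/s3.png

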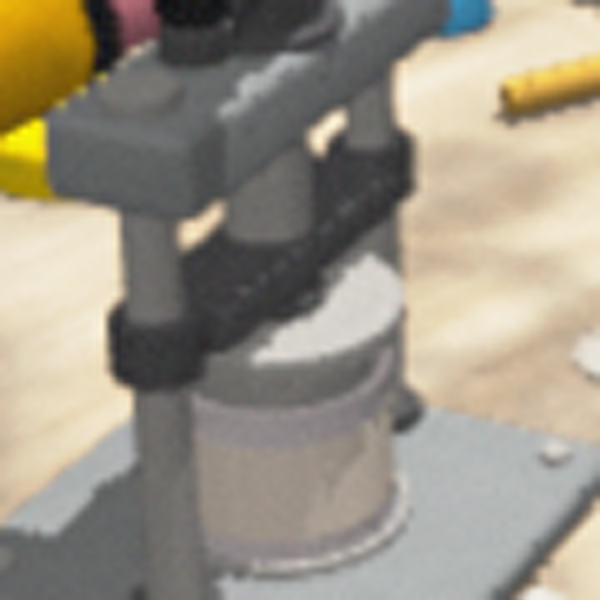

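The ram has moved down and the foot edge is at crop (290,400). The tin sits upright in its ring. The force is still at the free level, so another 45° is safe.

servo_tool(
  plan=[
    [-0.16,0.06,0,0,0,0,1],
    [-0.17,0.05,0,0,0,0,1],
    [-0.17,0.03,0,0,0,0,1],
    [-0.18,0.02,0,0,0,0,1],
    [-0.18,0.01,0,0,0,0,1],
    [-0.18,-0.01,0,0,0,0,1],
    [-0.18,-0.03,0,0,0,0,1],
    [-0.17,-0.04,0,0,0,0,1],
  ],
)

```text
clock: 8.28
eef_pos: [0.5864, 0.1293, 0.2255]
tcp_rot: [0.004, -3.142, -0.007]
force: [1.1, 7.7, 6.1]
grip_width: 0.252
grasp_force: 41.1
```

```bash
python3 - <<'E'
from f import *
rep()
a=np.radians(74-2.8125*np.arange(49)); p=.055*np.c_[np.cos(a),np.sin(a)]
d=np.diff(p[::2],axis=0)/.03
print(np.c_[np.degrees(a[2::2]),-d[:,0],d[:,1]].round(2).tolist())
E
```

```text
t 8.2833 r 0.055 phi 73.7 Ftan(against cw) 1.12 Frad 7.72 [0.5864 0.1293 0.2255] [1.0917 7.7197 6.0909]
[[68.38, -0.17, -0.06], [62.75, -0.16, -0.07], [57.12, -0.16, -0.09], [51.5, -0.15, -0.1], [45.88, -0.14, -0.12], [40.25, -0.12, -0.13], [34.62, -0.11, -0.14], [29.0, -0.09, -0.15], [23.38, -0.08, -0.16], [17.75, -0.06, -0.17], [12.12, -0.05, -0.17], [6.5, -0.03, -0.18], [0.88, -0.01, -0.18], [-4.75, 0.01, -0.18], [-10.38, 0.02, -0.18], [-16.0, 0.04, -0.18], [-21.62, 0.06, -0.17], [-27.25, 0.07, -0.16], [-32.88, 0.09, -0.16], [-38.5, 0.1, -0.15], [-44.12, 0.12, -0.14], [-49.75, 0.13, -0.12], [-55.38, 0.14, -0.11], [-61.0, 0.15, -0.09]]
```

servo_tool(
  plan=[
    [-0.17,0.0,0,0,0,0,1],
    [-0.16,-0.07,0,0,0,0,1],
    [-0.16,-0.09,0,0,0,0,1],
    [-0.15,-0.1,0,0,0,0,1],
    [-0.14,-0.12,0,0,0,0,1],
    [-0.12,-0.13,0,0,0,0,1],
    [-0.11,-0.14,0,0,0,0,1],
    [-0.09,-0.15,0,0,0,0,1],
  ],
)

```text
clock: 8.95
eef_pos: [0.62, 0.1027, 0.2255]
tcp_rot: [-0.001, 3.141, 0.003]
force: [1.3, 3.4, 5.6]
grip_width: 0.249
grasp_force: 40.8
```

```bash
python3 -c "
from f import *
rep()"
```

```text
t 8.95 r 0.0556 phi 28.1 Ftan(against cw) 2.41 Frad 2.79 [0.62   0.1027 0.2255] [1.3275 3.4422 5.5738]
```

servo_tool(
  plan=[
    [-0.08,-0.16,0,0,0,0,1],
    [-0.06,-0.17,0,0,0,0,1],
    [-0.05,-0.17,0,0,0,0,1],
    [-0.03,-0.18,0,0,0,0,1],
    [-0.01,-0.18,0,0,0,0,1],
    [0.01,-0.18,0,0,0,0,1],
    [0.02,-0.18,0,0,0,0,1],
    [0.04,-0.18,0,0,0,0,1],
  ],
)

```text
clock: 9.62
eef_pos: [0.6245, 0.0608, 0.2254]
tcp_rot: [-0.001, 3.141, 0.004]
force: [0.8, 3.5, 6.1]
grip_width: 0.251
grasp_force: 40.9
```

```bash
python3 -c "
from f import *
rep()"
```

```text
t 9.6167 r 0.0557 phi -16.3 Ftan(against cw) 3.6 Frad -0.23 [0.6245 0.0608 0.2254] [0.7945 3.5232 6.1181]
```

servo_tool(
  plan=[
    [0.06,-0.17,0,0,0,0,1],
    [0.07,-0.16,0,0,0,0,1],
    [0.09,-0.16,0,0,0,0,1],
    [0.1,-0.15,0,0,0,0,1],
    [0.06,-0.07,0,0,0,0,1],
    [0.06,-0.07,0,0,0,0,1],
    [0.065,-0.06,0,0,0,0,1],
    [0.065,-0.06,0,0,0,0,1],
  ],
)

```text
clock: 10.28
eef_pos: [0.6072, 0.0342, 0.2254]
tcp_rot: [-0.002, 3.141, 0.004]
force: [0.3, 5.1, 7.4]
grip_width: 0.247
grasp_force: 40.9
```

```bash
python3 - <<'E'
from f import *
rep()
im,d=read_camera("scene");cv2.imwrite("pics/s4.png",cv2.resize(im[195:285,240:330,::-1],(600,600),interpolation=cv2.INTER_CUBIC))
a=np.radians(-50-2.8125*np.arange(65)); p=.055*np.c_[np.cos(a),np.sin(a)]
d=np.diff(p[::2],axis=0)/.03
print(np.c_[np.degrees(a[2::2]),-d[:,0],d[:,1]].round(2).tolist())
E
```

```text
t 10.2833 r 0.0556 phi -49.4 Ftan(against cw) 3.52 Frad -3.72 [0.6072 0.0342 0.2254] [0.2543 5.1114 7.383 ]
[[-55.62, 0.14, -0.11], [-61.25, 0.15, -0.09], [-66.88, 0.16, -0.08], [-72.5, 0.17, -0.06], [-78.12, 0.17, -0.05], [-83.75, 0.18, -0.03], [-89.38, 0.18, -0.01], [-95.0, 0.18, 0.01], [-100.62, 0.18, 0.02], [-106.25, 0.17, 0.04], [-111.88, 0.17, 0.06], [-117.5, 0.16, 0.08], [-123.12, 0.16, 0.09], [-128.75, 0.15, 0.11], [-134.38, 0.13, 0.12], [-140.0, 0.12, 0.13], [-145.62, 0.11, 0.14], [-151.25, 0.09, 0.15], [-156.88, 0.08, 0.16], [-162.5, 0.06, 0.17], [-168.12, 0.05, 0.17], [-173.75, 0.03, 0.18], [-179.38, 0.01, 0.18], [-185.0, -0.01, 0.18], [-190.62, -0.02, 0.18], [-196.25, -0.04, 0.17], [-201.88, -0.06, 0.17], [-207.5, -0.08, 0.16], [-213.12, -0.09, 0.16], [-218.75, -0.11, 0.15], [-224.38, -0.12, 0.13], [-230.0, -0.13, 0.12]]
```

View pics/s4.png

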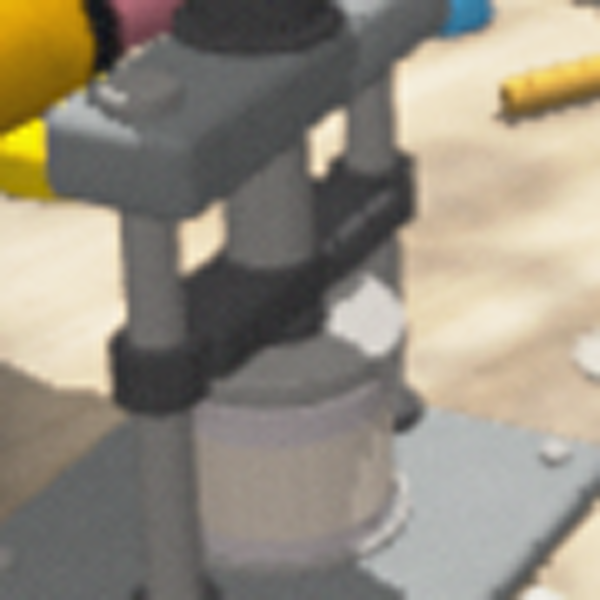

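The ram is lower, with its collar at crop (160,370), and the foot is almost at the rim. From here I'll use 22° steps.

servo_tool(
  plan=[
    [0.07,-0.055,0,0,0,0,1],
    [0.07,-0.055,0,0,0,0,1],
    [0.075,-0.045,0,0,0,0,1],
    [0.075,-0.045,0,0,0,0,1],
    [0.08,-0.04,0,0,0,0,1],
    [0.08,-0.035,0,0,0,0,1],
    [0.085,-0.02,0,0,0,0,1],
    [0.085,-0.02,0,0,0,0,1],
  ],
)

```text
clock: 11.0
eef_pos: [0.5891, 0.0242, 0.2254]
tcp_rot: [-0.001, 3.14, 0.003]
force: [2.2, 2.4, 4.8]
grip_width: 0.251
grasp_force: 40.7
```

```bash
python3 -c "
from f import *
rep()"
```

```text
t 11.0 r 0.0554 phi -71.0 Ftan(against cw) 2.85 Frad -1.53 [0.5891 0.0242 0.2254] [2.1996 2.3744 4.809 ]
```

servo_tool(
  plan=[
    [0.085,-0.025,0,0,0,0,1],
    [0.085,-0.02,0,0,0,0,1],
    [0.09,-0.015,0,0,0,0,1],
    [0.09,-0.01,0,0,0,0,1],
    [0.09,-0.005,0,0,0,0,1],
    [0.09,0,0,0,0,0,1],
    [0.09,0.005,0,0,0,0,1],
    [0.09,0.005,0,0,0,0,1],
  ],
)

```text
clock: 11.67
eef_pos: [0.5679, 0.0215, 0.2254]
tcp_rot: [-0.0, 3.14, 0.001]
force: [3.4, 1.7, 5.6]
grip_width: 0.247
grasp_force: 40.7
```

```bash
python3 -c "
from f import *
rep()"
```

```text
t 11.6667 r 0.0551 phi -93.2 Ftan(against cw) 3.28 Frad -1.86 [0.5679 0.0215 0.2254] [3.3783 1.6768 5.6168]
```

servo_tool(
  plan=[
    [0.09,0.005,0,0,0,0,1],
    [0.09,0.01,0,0,0,0,1],
    [0.09,0.015,0,0,0,0,1],
    [0.085,0.02,0,0,0,0,1],
    [0.085,0.025,0,0,0,0,1],
    [0.085,0.03,0,0,0,0,1],
    [0.08,0.035,0,0,0,0,1],
    [0.08,0.04,0,0,0,0,1],
  ],
)

```text
clock: 12.33
eef_pos: [0.5475, 0.0269, 0.2254]
tcp_rot: [-0.0, 3.139, 0.001]
force: [4.6, 1.5, 4.0]
grip_width: 0.248
grasp_force: 40.7
```

```bash
python3 -c "
from f import *
rep()"
```

```text
t 12.3333 r 0.0549 phi -115.3 Ftan(against cw) 3.52 Frad -3.28 [0.5475 0.0269 0.2254] [4.5828 1.456  4.0086]
```

servo_tool(
  plan=[
    [0.08,0.04,0,0,0,0,1],
    [0.08,0.04,0,0,0,0,1],
    [0.08,0.045,0,0,0,0,1],
    [0.075,0.05,0,0,0,0,1],
    [0.075,0.055,0,0,0,0,1],
    [0.07,0.06,0,0,0,0,1],
    [0.065,0.06,0,0,0,0,1],
    [0.06,0.065,0,0,0,0,1],
  ],
)

```text
clock: 13.0
eef_pos: [0.5307, 0.0394, 0.2254]
tcp_rot: [-0.0, 3.138, 0.001]
force: [8.0, 1.6, 1.9]
grip_width: 0.251
grasp_force: 40.4
```

```bash
python3 -c "
from f import *
rep()"
```

```text
t 13.0 r 0.0547 phi -137.4 Ftan(against cw) 4.19 Frad -6.95 [0.5307 0.0394 0.2254] [7.9507 1.6284 1.8773]
```

servo_tool(
  plan=[
    [0.02,0.06,0,0,0,0,1],
    [0.03,0.065,0,0,0,0,1],
    [0.05,0.065,0,0,0,0,1],
    [0.05,0.07,0,0,0,0,1],
    [0.05,0.075,0,0,0,0,1],
    [0.045,0.075,0,0,0,0,1],
    [0.04,0.08,0,0,0,0,1],
    [0,0,0,0,0,0,1],
  ],
)

```text
clock: 13.67
eef_pos: [0.5216, 0.0534, 0.2254]
tcp_rot: [0.0, 3.139, -0.001]
force: [5.1, 1.5, 4.4]
grip_width: 0.251
grasp_force: 40.6
```

```bash
python3 -c "
from f import *
rep()"
```

```text
t 13.6667 r 0.0546 phi -154.9 Ftan(against cw) 0.79 Frad -5.24 [0.5216 0.0534 0.2254] [5.0775 1.5074 4.4183]
```

servo_tool(
  plan=[
    [0.01,0.07,0,0,0,0,1],
    [0.03,0.075,0,0,0,0,1],
    [0.03,0.075,0,0,0,0,1],
    [0.03,0.08,0,0,0,0,1],
    [0.025,0.08,0,0,0,0,1],
    [0.025,0.08,0,0,0,0,1],
    [0.02,0.08,0,0,0,0,1],
    [0.02,0.08,0,0,0,0,1],
  ],
)

```text
clock: 14.33
eef_pos: [0.5173, 0.0669, 0.2254]
tcp_rot: [0.006, 3.136, -0.01]
force: [10.8, -14.7, 0.1]
grip_width: 0.248
grasp_force: 40.6
```

```bash
python3 -c "
from f import *
rep()"
```

```text
t 14.3333 r 0.0546 phi -169.9 Ftan(against cw) 16.38 Frad -8.06 [0.5173 0.0669 0.2254] [ 10.8077 -14.7105   0.0533]
```

Ftan is about 16 N, so it is firmly home. I'll wind it back straight away.

```bash
python3 - <<'E'
import numpy as np
a=np.radians(-170+11.25*np.arange(33))
p=.055*np.c_[np.cos(a),np.sin(a)]
d=np.diff(p,axis=0)/.03
for q in range(4): print([[float(round(-x,2)),float(round(y,2)),0,0,0,0,1] for x,y in d[q*8:q*8+8]])
E
```

```text
[[-0.1, -0.35, 0, 0, 0, 0, 1], [-0.16, -0.32, 0, 0, 0, 0, 1], [-0.22, -0.28, 0, 0, 0, 0, 1], [-0.27, -0.23, 0, 0, 0, 0, 1], [-0.31, -0.18, 0, 0, 0, 0, 1], [-0.34, -0.11, 0, 0, 0, 0, 1], [-0.36, -0.04, 0, 0, 0, 0, 1], [-0.36, 0.03, 0, 0, 0, 0, 1]]
[[-0.35, 0.1, 0, 0, 0, 0, 1], [-0.32, 0.16, 0, 0, 0, 0, 1], [-0.28, 0.22, 0, 0, 0, 0, 1], [-0.23, 0.27, 0, 0, 0, 0, 1], [-0.18, 0.31, 0, 0, 0, 0, 1], [-0.11, 0.34, 0, 0, 0, 0, 1], [-0.04, 0.36, 0, 0, 0, 0, 1], [0.03, 0.36, 0, 0, 0, 0, 1]]
[[0.1, 0.35, 0, 0, 0, 0, 1], [0.16, 0.32, 0, 0, 0, 0, 1], [0.22, 0.28, 0, 0, 0, 0, 1], [0.27, 0.23, 0, 0, 0, 0, 1], [0.31, 0.18, 0, 0, 0, 0, 1], [0.34, 0.11, 0, 0, 0, 0, 1], [0.36, 0.04, 0, 0, 0, 0, 1], [0.36, -0.03, 0, 0, 0, 0, 1]]
[[0.35, -0.1, 0, 0, 0, 0, 1], [0.32, -0.16, 0, 0, 0, 0, 1], [0.28, -0.22, 0, 0, 0, 0, 1], [0.23, -0.27, 0, 0, 0, 0, 1], [0.18, -0.31, 0, 0, 0, 0, 1], [0.11, -0.34, 0, 0, 0, 0, 1], [0.04, -0.36, 0, 0, 0, 0, 1], [-0.03, -0.36, 0, 0, 0, 0, 1]]
```

servo_tool(
  plan=[
    [-0.1,-0.4,0,0,0,0,1],
    [-0.2,-0.41,0,0,0,0,1],
    [-0.22,-0.28,0,0,0,0,1],
    [-0.27,-0.23,0,0,0,0,1],
    [-0.31,-0.18,0,0,0,0,1],
    [-0.34,-0.11,0,0,0,0,1],
    [-0.36,-0.04,0,0,0,0,1],
    [-0.36,0.03,0,0,0,0,1],
  ],
)

```text
clock: 15.0
eef_pos: [0.5789, 0.0219, 0.2253]
tcp_rot: [-0.003, -3.139, 0.002]
force: [-2.9, -1.2, 11.2]
grip_width: 0.249
grasp_force: 41.7
```

```bash
python3 -c "
from f import *
rep()"
```

```text
t 15.0 r 0.0552 phi -81.8 Ftan(against cw) -3.07 Frad 0.77 [0.5789 0.0219 0.2253] [-2.9306 -1.1986 11.165 ]
```

servo_tool(
  plan=[
    [-0.35,0.1,0,0,0,0,1],
    [-0.32,0.16,0,0,0,0,1],
    [-0.28,0.22,0,0,0,0,1],
    [-0.23,0.27,0,0,0,0,1],
    [-0.18,0.31,0,0,0,0,1],
    [-0.11,0.34,0,0,0,0,1],
    [-0.04,0.36,0,0,0,0,1],
    [0.03,0.36,0,0,0,0,1],
  ],
)

```text
clock: 15.67
eef_pos: [0.6259, 0.0852, 0.2255]
tcp_rot: [0.004, 3.138, -0.004]
force: [6.1, -1.6, 4.1]
grip_width: 0.247
grasp_force: 40.9
```

servo_tool(
  plan=[
    [0.1,0.35,0,0,0,0,1],
    [0.16,0.32,0,0,0,0,1],
    [0.22,0.28,0,0,0,0,1],
    [0.27,0.23,0,0,0,0,1],
    [0.31,0.18,0,0,0,0,1],
    [0.34,0.11,0,0,0,0,1],
    [0.36,0.04,0,0,0,0,1],
    [0.36,-0.03,0,0,0,0,1],
  ],
)

```text
clock: 16.33
eef_pos: [0.5605, 0.1305, 0.2254]
tcp_rot: [0.001, 3.141, -0.002]
force: [3.9, -4.0, 7.5]
grip_width: 0.25
grasp_force: 41.2
```

servo_tool(
  plan=[
    [0.35,-0.1,0,0,0,0,1],
    [0.32,-0.16,0,0,0,0,1],
    [0.28,-0.22,0,0,0,0,1],
    [0.23,-0.27,0,0,0,0,1],
    [0.18,-0.31,0,0,0,0,1],
    [0.11,-0.34,0,0,0,0,1],
    [0.04,-0.36,0,0,0,0,1],
    [-0.03,-0.36,0,0,0,0,1],
  ],
)

```text
clock: 17.0
eef_pos: [0.5171, 0.0679, 0.2254]
tcp_rot: [-0.0, 3.138, 0.001]
force: [8.1, 3.7, 1.8]
grip_width: 0.247
grasp_force: 40.7
```

```bash
python3 -c "
from f import *
rep()"
```

```text
t 17.0 r 0.0546 phi -170.9 Ftan(against cw) -2.39 Frad -8.64 [0.5171 0.0679 0.2254] [8.1488 3.7291 1.7902]
```

One full turn is done (16 mm up). I'll wind another 100° for about 20 mm.

servo_tool(
  plan=[
    [-0.14,-0.35,0,0,0,0,1],
    [-0.18,-0.32,0,0,0,0,1],
    [-0.22,-0.28,0,0,0,0,1],
    [-0.27,-0.23,0,0,0,0,1],
    [-0.31,-0.18,0,0,0,0,1],
    [-0.34,-0.11,0,0,0,0,1],
    [-0.36,-0.04,0,0,0,0,1],
    [-0.36,0.03,0,0,0,0,1],
  ],
)

```text
clock: 17.67
eef_pos: [0.5807, 0.0221, 0.2253]
tcp_rot: [-0.003, -3.139, 0.001]
force: [-2.0, 0.1, 11.7]
grip_width: 0.248
grasp_force: 41.7
```

servo_tool(
  plan=[
    [-0.35,0.1,0,0,0,0,1],
    [0,0,0,0,0,0,1],
    [0,0,0,0,0,0,1],
    [0,0,0,0,0,0,-1],
    [0,0,0,0,0,0,-1],
    [0,0,0,0,0,0,-1],
    [0,0,0,0,0,0,-1],
    [0,0,0,0,0,0,-1],
  ],
)

```text
clock: 18.33
eef_pos: [0.5912, 0.0265, 0.2244]
tcp_rot: [-0.0, -3.14, 0.0]
force: [0.1, -0.9, 0.2]
grip_width: 0.94
grasp_force: 0.0
```

servo_tool(
  plan=[
    [0,0,-0.3,0,0,0,-1],
    [0,0,-0.5,0,0,0,-1],
    [0,0,-0.6,0,0,0,-1],
    [0,0,-0.6,0,0,0,-1],
    [0,0,-0.6,0,0,0,-1],
    [0,0,-0.6,0,0,0,-1],
    [0.5,0,0,0,0,0,-1],
    [0,0,0,0,0,0,-1],
  ],
)

```text
clock: 19.0
eef_pos: [0.5761, 0.0263, 0.3227]
tcp_rot: [0.001, 3.14, 0.001]
force: [-0.3, -0.7, -0.5]
grip_width: 0.999
grasp_force: 0.0
```

```bash
python3 - <<'E'
from f import *
rep()
im,d=read_camera("scene");cv2.imwrite("pics/s5.png",cv2.resize(im[180:290,240:350,::-1],(600,600),interpolation=cv2.INTER_CUBIC))
print(lm("ram","scene"),lm("lid_top","scene"),lm("tin","scene",.016))
E
```

```text
t 19.0 r 0.0505 phi -84.2 Ftan(against cw) -0.38 Frad 0.62 [0.5761 0.0263 0.3227] [-0.3132 -0.6555 -0.531 ]
[] [(0.75, array([347.4, 240.4]), None), (0.74, array([282.2, 248.6]), None)] [(0.88, array([284.5, 271.8]), array([0.568 , 0.0762, 0.016 ])), (0.82, array([346.6, 256.2]), array([ 0.5134, -0.0505,  0.016 ])), (0.58, array([277.9, 198.1]), array([ 0.8546, -0.1752,  0.016 ]))]
```

View pics/s5.png

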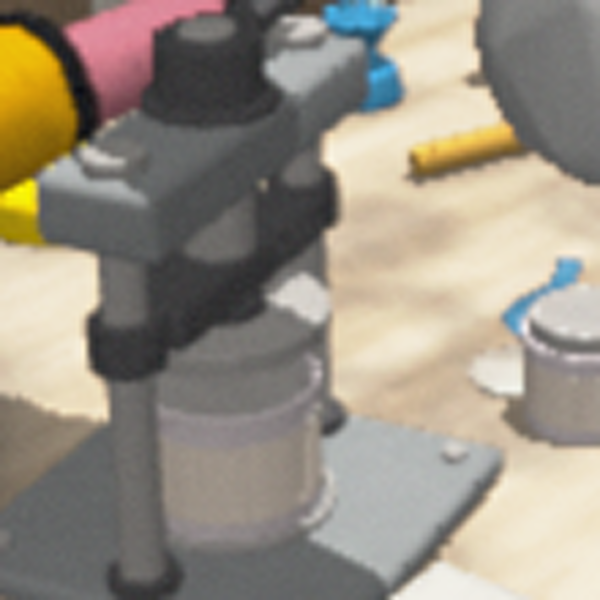

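The press has been wound back about 464° (20.6 mm), and the hand is clear above it. The tin, at crop (240,460), stands upright in its ring under the spindle, with the lid in its rim.

```bash
python3 -c "
from h import *
print(job.hand_in())"
```

```text
the job is handed in; nothing more can be done
None
```

I handed the job in at about 19 s: lid pressed home, ram wound back about 20.6 mm, grip released, and the tin upright in its ring. The last firm push peaked at about 16 N at the grip, above the 7–11 N firm range and right at the stated crush limit. I saw no damage to the tin, but hand-in gave no verdict.

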